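Square up a decoupage plaque in the gluing jig

TASK

Lay the plain backing board in the gluing jig and square it up flush against both fences, then lay the printed front board on top of it, print upwards, and square that up flush against both fences too, before anything else goes on it. Then set the round weight down gently on the middle of the front board, leaving both boards square in the corner, and let go. Leave the paint jar and the brush where they are.

Things in the scene. Friction and masses are not known exactly. Their poses are not given: they have to be found in the camera images.
- jig: Gluing jig, fixed to the table: white base plate 6 mm thick, reaching from x = -85 to +67 mm and y = -56 to +44 mm, with wooden fences 12 mm thick along its +x and +y sides, tops 24 mm above the table; -x and -y sides open. Origin: on the table, under the centre of the place where a squared board lies; z up. Its yaw is within 0.3 rad of the world's axes.
- jig_seat (a point): Point on the plate, 6 mm above the jig's origin, same axes: a squared board has its centre here, its length along x. Fence faces: end fence (unbroken, 74 mm long) at x = +55 mm; side fence at y = +30 mm, two blocks 30 mm long (x = -55 to -25 and +25 to +55 mm) with an open notch of 50 mm between, where a gripper finger can pass.
- back_board: Plain bare plywood board, 110 x 60 x 12 mm (x, y, z), about 55 g, lying flat on the table. Origin: centre of its underside; x along its length, z up. Either way round is right. Goes into the jig first.
- front_board: Plywood board with a printed paper face (cream with one dark red band along one long edge), 110 x 60 x 9 mm (x, y, z), about 42 g, lying flat on the table, print up. Origin: centre of its underside; x along its length, z up. Either way round is right. Goes on top of the backing board.
- weight: Round dark steel weight, disc 54 mm across and 26 mm high, with an upright round handle 22 mm across and 40 mm tall on its middle (66 mm high in all), about 0.55 kg, standing on the table. Origin: centre of its underside, z up.
- paint_jar: Bystander: small jar, 50 mm across, 65 mm high; stands in one of the four places shared with the boards and weight. Origin: centre of its underside.
- brush: Bystander: flat paint brush about 160 mm long, lying to the right of the jig on the robot's side, pointing away from the robot. Origin: on the table, near its middle.

How it is judged:
On the way, in this order (a step that is already met when the one before it is completed fails the run):
1. the backing board lies on the jig's plate, flush with both fences and let go (x of back_board in the frame of jig_seat between -0.0025 and 0.0025 m and y of back_board in the frame of jig_seat between -0.0025 and 0.0025 m and z of back_board in the frame of jig_seat between -0.002 and 0.002 m and angle between the x axis of back_board and the x axis of jig_seat, either way round below 0.03 rad and angle between back_board's own z axis and vertical below 0.05 rad and contact force between the fingers and back_board below 0.1 N and linear speed of back_board below 0.02 m/s), for 0.2 s.
2. the front board lies on the backing board, both flush with both fences, and is let go, with the weight not yet on it (x of back_board in the frame of jig_seat between -0.0025 and 0.0025 m and y of back_board in the frame of jig_seat between -0.0025 and 0.0025 m and z of back_board in the frame of jig_seat between -0.002 and 0.002 m and angle between the x axis of each of back_board, front_board and the x axis of jig_seat, either way round below 0.03 rad and angle between each of back_board, front_board's own z axis and vertical below 0.05 rad and x of front_board in the frame of jig_seat between -0.0025 and 0.0025 m and y of front_board in the frame of jig_seat between -0.0025 and 0.0025 m and z of front_board in the frame of jig_seat between 0.01 and 0.014 m and contact force between each of the fingers, weight and front_board below 0.1 N and linear speed of front_board below 0.02 m/s), for 0.2 s.
At the end, for the whole second after the job is handed in: Backing board on the jig plate, front board on it print up, each within 2.5 mm of flush with both fences and within 0.03 rad; weight upright on the front board, within 15 mm lengthwise and 12 mm across of its middle; all at rest (x of back_board in the frame of jig_seat between -0.0025 and 0.0025 m and y of back_board in the frame of jig_seat between -0.0025 and 0.0025 m and z of back_board in the frame of jig_seat between -0.002 and 0.002 m and angle between the x axis of each of back_board, front_board and the x axis of jig_seat, either way round below 0.03 rad and angle between each of back_board, front_board, weight's own z axis and vertical below 0.05 rad and x of front_board in the frame of jig_seat between -0.0025 and 0.0025 m and y of front_board in the frame of jig_seat between -0.0025 and 0.0025 m and z of front_board in the frame of jig_seat between 0.01 and 0.014 m and x of weight in the frame of front_board between -0.015 and 0.015 m and y of weight in the frame of front_board between -0.012 and 0.012 m and contact force between weight and front_board above 2 N and linear speed of each of back_board, front_board, weight below 0.02 m/s); the robot touches nothing.
It fails at once if the weight comes down on the front board faster than 0.3 m/s (dropped) (horizontal distance between weight and front_board below 0.05 m and z of weight in the frame of front_board between 0 and 0.016 m and linear speed of weight above 0.3 m/s).
It fails at once if the weight is banged or pressed hard on the front board (over 90 N) (contact force between weight and front_board above 90 N).
It fails at once if the paint jar or the brush is moved by more than 40 mm (distance of any of paint_jar, brush from where it was at the start of the episode above 0.04 m).
It also fails if it takes over 67 s, if anything falls off the work surface, if the arm or the gripper's body presses on something with over 40 N, if the wrist force passes 120 N, or if a joint passes its speed limit or range.

ROBOT

A 6-joint arm with a two-finger parallel gripper is mounted at the origin on the work surface. World frame = base frame: x ahead of the robot, y to its left, z up, the work surface at z = 0. Lengths are in m, angles in rad, forces in N, time in s.
With the tool pointing down it reaches from about 0.225 to 0.875 m from the base axis. Payload 3.4 kg.
Tool frame: the origin (TCP) lies on the centre line of the jaws, within the pads' length; the fingertips stand 17 mm ahead of it and the grasp point (between the pads) lies 2 mm behind it (nose_length is the distance from the TCP to the fingertips, in m); z points along the fingers, y is the line along which they close (so a half turn about z gives the same grasp; the last joint's range is limited). The gripper opens to 85 mm and grips with 20 to 120 N. Pads are 22 mm wide; open, the fingers measure 114 mm over their backs; the gripper's body (76 mm by 85 mm) begins 54 mm behind the grasp point. The pads swing forward as they close: fully open they stand 13 mm farther back than shut.
Start: joints at [0.998, 0.276, 1.505, -0, 1.361, -0.121], TCP at [0.251, 0.517, 0.248] pointing down, gripper open.
Joint ranges: [-2.89, 2.89], [-0.75, 2.08], [0.22, 2.7], [-1.18, 4.32], [0.11, 2.71], [-2.7, 2.7]. Speed limits (rad/s): [2.57, 2.57, 3.14, 3.14, 3.14, 3.14].

INTERFACE

Orientations are given as a unit quaternion [w, x, y, z].
In Python, from rig import get_state, get_image, sign_off, find_in, place_of, nose_length gives the robot as it stands.
- The arm moves only by the tool apply_moves, never from a script. Its argument "deltas" is one flat list of numbers, 5 for each row, row after row: the finger opening in mm, from 0 to 85.4, then the shift along the tool's x, y, z in mm, then the turn about the tool's z in degrees. A call has 1 to 12 rows; each row is the pose to reach, as a shift and turn from the pose commanded when the call began, along the tool's axes at that moment; what a row does not reach only later rows make up. A row lasts 1/12 s, in which the tool goes at most 41.7 mm and 7.16 degrees, less where a joint would pass 70% of its speed; a pose out of reach is approached as far as the arm can. A call with a gripper value outside its range is refused whole. The fingers move at their own pace and stop on an object; "squeeze" is the grip in N (left out, the last holds). Time passes only in rows, so rows that repeat a pose let the fingers close. It gives the time, the measured TCP pose, the force, the opening and the grip force at its end, in the units of the state.
- get_state(): the state, without advancing time (a new reading comes with each control period).
- get_image(name): name is "scene" or "side" or "wrist"; returns a dict with "frame" (384x512x3 uint8, red, green, blue), "K" (3x3 intrinsics, pixels), "position" and "orientation" of the camera in the world. Camera axes: x right, y down, z forward; pixel columns grow to the right and rows downward; lengths in m; the calibration is good to about 2 mm. A picture is of the moment at which its call begins. There is no depth.
- sign_off(): hands the job in; it is judged then, once.
Trained networks look in a picture, given as the dict that the camera call returned (one of the last four; its "shot" number tells which), for a name from the list of things; names that differ only in an ending like _2 or _b are one class to them, and where a whole thing is asked for, a point or a joint stands for the part that bears it (a point fixed in the world has none). Each returns a list of dicts, best first, with "score" (0 to 1); they miss things now and then, are a little off and sometimes report something else, mostly with a low value. They report only what shows in the picture. A call takes as long as a camera call.
- find_in(query, picture): "point" ([column, row] in pixels, amid what is visible of it).
- place_of(query, picture): "point" ([column, row] in pixels: a listed point, or the origin of a listed thing).
The state is a dict: "clock": time; "qpos": joint angles; "qd": joint speeds; "effort": joint torques, N m; "position": TCP position; "ee_rot": TCP orientation; "contact_force": force on the tool from outside, world axes, zero at the start; "moment": the same for the moment, N m; "width": finger opening in m; "gripper_force": force on a finger pad.
Only numpy, scipy, OpenCV 4.12 (cv2) and the standard library are available. Lean on these libraries where they do the work, as an engineer would, in place of code of your own. Each camera call takes 0.05 s, during which the arm holds its last target. There are 200 camera calls.

## Working session

There is one attempt and no reset: what is moved stays moved. The work goes in short steps, Python scripts to look and compute and a tool call to move; the robot and the scene stay as the last step left them, time stands still between calls to the robot, and variables do not carry over. Pictures are saved under pics/ and viewed, at most 10 in all, crops included, and the job is handed in when it is done.

Besides the shell and the picture viewer there is one more tool, called after "Request:" by a JSON object that holds its "api" and its "payload", one argument or row to a line. apply_moves: Moves the arm, as the interface text tells. Its arguments: {"type":"object","properties":{"deltas":{"type":"array"},"squeeze":{"type":"number"}},"required":["deltas"]}

```bash
mkdir -p pics; ls; cat > h.py <<'E'
import numpy as np, cv2
from scipy.spatial.transform import Rotation as R
from rig import *
def rot(q): return R.from_quat([q[1],q[2],q[3],q[0]]).as_matrix()
def w(px,im,z):
    d=rot(im["orientation"])@np.linalg.solve(im["K"],[px[0],px[1],1]); p=np.array(im["position"])
    return p+d*(z-p[2])/d[2]
def proj(P,im):
    c=rot(im["orientation"]).T@(np.array(P)-im["position"]); u=np.array(im["K"])@c; return u[:2]/u[2]
def save(im,n): cv2.imwrite("pics/"+n,cv2.cvtColor(im["frame"],cv2.COLOR_RGB2BGR))
def tool(P,s=None):
    s=s or get_state(); return rot(s["ee_rot"]).T@(np.array(P)-s["position"])*1000
E
cat > a.py <<'E'
from h import *
np.set_printoptions(precision=4,suppress=True)
s=get_state();print(s["clock"],s["position"],s["ee_rot"],s["width"],nose_length)
a=get_image("scene");b=get_image("side")
H=dict(jig=0,jig_seat=.006,back_board=0,front_board=0,weight=0,paint_jar=0,brush=0)
for im,n in((a,"scene"),(b,"side")):
    save(im,n+"0.png");print(n,im["position"],im["K"][0][0])
    for k in H:
        for o in place_of(k,im)[:2]:print(k,o["point"],round(o["score"],2),w(o["point"],im,H[k])[:2])
E
python3 a.py
```

```text
pics
0.0 [0.2508 0.5169 0.2474] [-0.0003  0.224   0.9746 -0.0008] 0.08554910667527135 0.017
scene [ 0.9695 -0.4351  1.0999] 480.8854510871065
jig [252.7, 209.6] 0.88 [ 0.5518 -0.0181]
jig_seat [256.9, 206.7] 0.94 [ 0.5557 -0.0067]
back_board [324.5, 168.6] 0.58 [0.6011 0.2099]
back_board [255.8, 209.0] 0.19 [ 0.5562 -0.0112]
front_board [137.1, 262.0] 0.72 [ 0.4542 -0.3198]
front_board [204.3, 270.6] 0.6 [ 0.5869 -0.2192]
paint_jar [303.3, 105.3] 0.56 [0.4107 0.3356]
brush [255.5, 209.0] 0.42 [ 0.5557 -0.0117]
side [ 0.0981 -0.7917  0.6533] 454.00670296748353
jig [269.9, 195.5] 0.63 [ 0.5516 -0.0044]
jig_seat [271.8, 196.6] 0.57 [ 0.5493 -0.0178]
back_board [243.8, 149.5] 0.88 [0.5963 0.2282]
front_board [332.2, 239.0] 0.92 [ 0.5917 -0.2091]
front_board [272.4, 197.5] 0.33 [ 0.5529 -0.0146]
weight [306.3, 294.8] 0.98 [ 0.4552 -0.3159]
paint_jar [168.0, 150.3] 0.58 [0.4026 0.3264]
brush [248.3, 245.9] 0.85 [ 0.421 -0.143]
```

View pics/scene0.png

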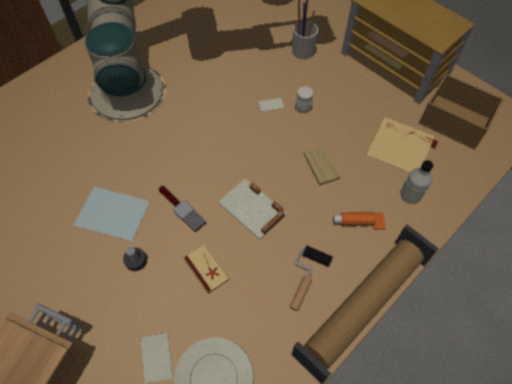

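View pics/side0.png

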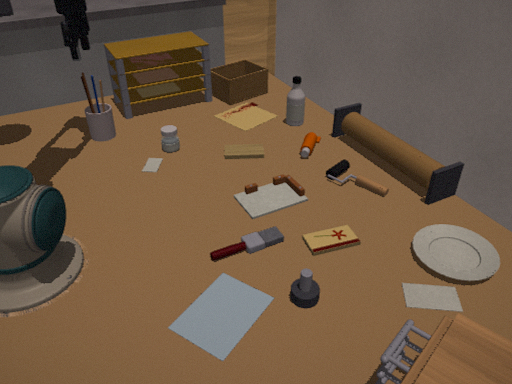

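The scene view shows the jig at about (252,208), with its end fence to the lower right. The backing board is at (321,166), the front board at (206,269), the weight at (135,258) and the jar at (304,100). The brush is at (183,208). The side view agrees with this. I'll move towards the jig and backing board for a closer look with the wrist camera.

Request:
{"api": "apply_moves", "payload": {
  "deltas": [85,-40,-19,-4,0,85,-80,-38,-8,0,85,-120,-57,-12,0,85,-160,-76,-16,0,85,-200,-95,-20,0,85,-236,-114,-25,0,85,-272,-132,-29,0,85,-308,-149,-33,0,85,-344,-166,-37,0,85,-380,-184,-41,0,85,-416,-201,-45,0,85,-450,-217,-50,0],
  "squeeze": 30
}}

```text
clock: 1.8
position: [0.5606, 0.1254, 0.2983]
ee_rot: [0.0, 0.224, 0.975, 0.0]
contact_force: [-0.0, 1.2, 0.1]
width: 0.0851
gripper_force: 0.0
```

```bash
cat > b.py <<'E'
from h import *
import sys
np.set_printoptions(precision=4,suppress=True)
s=get_state();print(s["clock"],s["position"],s["ee_rot"],s["contact_force"])
im=get_image("wrist");save(im,sys.argv[1]);np.savez("pics/"+sys.argv[1][:-4],frame=im["frame"],K=im["K"],position=im["position"],orientation=im["orientation"])
print(im["position"],im["K"],rot(im["orientation"]))
H=dict(jig=0,jig_seat=.006,back_board=0,front_board=0,weight=0)
for k in H:
    for o in place_of(k,im)[:2]:print(k,o["point"],round(o["score"],2),w(o["point"],im,H[k])[:2])
E
python3 b.py w1.png
```

```text
1.8 [0.5606 0.1254 0.2983] [0.     0.2242 0.9746 0.0001] [-0.002   1.2111  0.1227]
[0.4857 0.1611 0.4238] [[330.8208   0.     252.5142]
 [  0.     330.8208 192.7184]
 [  0.       0.       1.    ]] [[ 0.4361  0.8522  0.2893]
 [ 0.8999 -0.4131 -0.1398]
 [ 0.0003  0.3213 -0.947 ]]
jig [161.3, 188.6] 0.69 [ 0.5563 -0.0095]
jig_seat [159.3, 191.8] 0.58 [ 0.558  -0.0118]
back_board [323.4, 136.4] 0.59 [0.5862 0.2132]
front_board [47.6, 261.4] 0.88 [ 0.5801 -0.2158]
```

View pics/w1.png

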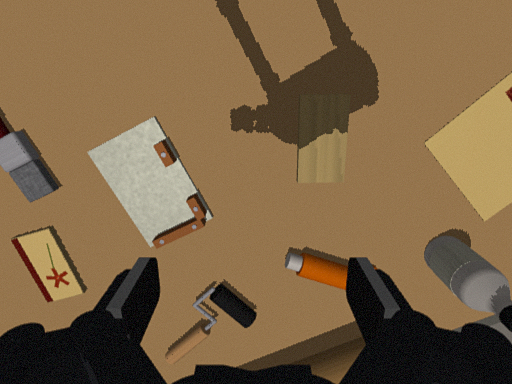

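The wrist view shows the plate with corners at about (88,152), (155,117), (213,215) and (152,247). The backing board spans (297–350, 95–182) and the front board has corners (12,240), (45,227), (83,293) and (50,301). I'll enlarge it for accurate corners.

```bash
python3 -c "
import cv2
i=cv2.imread('pics/w1.png')[88:263,80:360];i=cv2.convertScaleAbs(i,alpha=1.4,beta=10)
cv2.imwrite('pics/w1c.png',cv2.resize(i,None,fx=2.8,fy=2.8,interpolation=cv2.INTER_CUBIC))"
```

```text
(no output)
```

View pics/w1c.png

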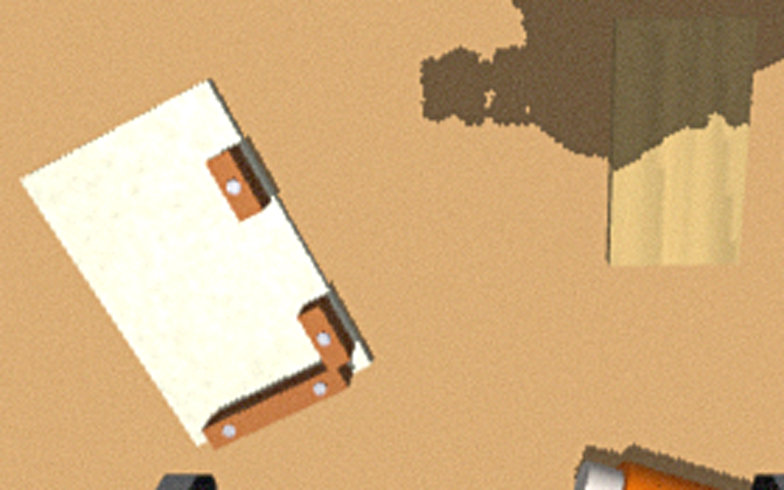

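```bash
cat > fit.py <<'E'
from h import *
from scipy.optimize import least_squares
np.set_printoptions(precision=4,suppress=True)
def fit(px,model,im,x0):
    px=np.array(px,float)
    def f(p):
        c,s=np.cos(p[2]),np.sin(p[2])
        return np.ravel([proj([p[0]+c*a-s*b,p[1]+s*a+c*b,z],im)-q for (a,b,z),q in zip(model,px)])
    r=least_squares(f,x0); return r.x,np.abs(r.fun).max()
def board(h): return [(-.055,-.03,h),(.055,-.03,h),(.055,.03,h),(-.055,.03,h)]
E
cat > c.py <<'E'
from fit import *
im=dict(np.load("pics/w1.npz"))
c=lambda L:[(80+(u-.4)/2.8,88+(v-.4)/2.8) for u,v in L]
pl=[(-.085,-.056,.006),(-.085,.044,.006),(.067,.044,.006),(.067,-.056,.006)]
P=c([(22,179),(210,80),(373,359),(199,444)])
print([w(p,im,.006)[:2] for p in P])
print("jig",fit(P,pl,im,[.555,-.01,0]))
B=c([(616,18),(755,18),(740,265),(609,265)])
W=[w(p,im,.012)[:2] for p in B];print(W,[np.linalg.norm(W[i]-W[i-1]) for i in range(4)])
for y in(1.57,-1.57,0):print("back",fit(B,board(.012),im,[.59,.21,y]))
F=[(12,240),(45,227),(83,293),(50,301)]
W=[w(p,im,.009)[:2] for p in F];print(W,[np.linalg.norm(W[i]-W[i-1]) for i in range(4)])
for y in(1.57,-1.57,0,):print("front",fit(F,board(.009),im,[.58,-.22,y]))
E
python3 c.py
```

```text
[array([ 0.4715, -0.0663]), array([0.471 , 0.0341]), array([0.6201, 0.0362]), array([ 0.6228, -0.0645])]
jig (array([ 0.5554, -0.009 ,  0.0123]), np.float64(1.1954565370589307))
[array([0.5244, 0.2053]), array([0.5503, 0.2586]), array([0.6508, 0.2137]), array([0.6243, 0.1589])] [np.float64(0.11008721813991362), np.float64(0.05927996378580813), np.float64(0.11013040730360159), np.float64(0.060870136903675175)]
back (array([0.5921, 0.2097, 3.1421]), np.float64(77.28642133210796))
back (array([ 0.5921,  0.2097, -3.1395]), np.float64(77.21947536399149))
back (array([0.5921, 0.2097, 3.1421]), np.float64(77.28823799852042))
[array([ 0.529 , -0.2316]), array([ 0.5329, -0.178 ]), array([ 0.6439, -0.1934]), array([ 0.6341, -0.2458])] [np.float64(0.10608575198428798), np.float64(0.05366531521709917), np.float64(0.11205886273280323), np.float64(0.05331089018315334)]
front (array([ 0.5873, -0.2164, -0.7973]), np.float64(66.39605871981541))
front (array([ 0.5873, -0.2164, -0.7975]), np.float64(66.38971310631769))
front (array([ 0.5873, -0.2164, -0.7974]), np.float64(66.39540038077894))
```

Request:
{"api": "apply_moves", "payload": {
  "deltas": [85,5,36,5,-1.4,85,11,72,20,-1.4,85,12.3,87,55,-1.4,85,12.3,87,95,-1.4,85,12.3,87,135,-1.4,80,12.3,87,175,-1.4,76,12.3,87,205,-1.4,76,12.3,87,228,-1.4,76,12.3,87,238,-1.4,76,12.3,87,238,-1.4]
}}

```text
clock: 2.93
position: [0.584, 0.2118, 0.0577]
ee_rot: [-0.003, 0.211, 0.977, -0.001]
contact_force: [0.9, -0.6, 0.0]
width: 0.076
gripper_force: 0.0
```

```bash
python3 b.py w2.png
```

```text
2.9333 [0.584  0.2118 0.0577] [-0.0026  0.2111  0.9775 -0.0011] [ 0.9037 -0.6069  0.0299]
[0.5088 0.2457 0.1836] [[330.8208   0.     252.5142]
 [  0.     330.8208 192.7184]
 [  0.       0.       1.    ]] [[ 0.4118  0.8647  0.2876]
 [ 0.9113 -0.3896 -0.1332]
 [-0.0031  0.317  -0.9484]]
back_board [253.8, 232.4] 0.76 [0.588  0.2101]
```

View pics/w2.png

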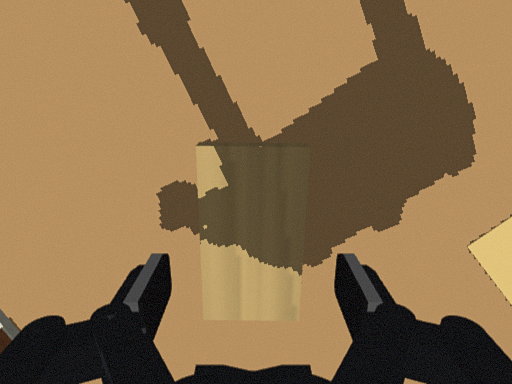

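The board fills (197,145)–(311,145)–(299,321)–(204,321) and sits squarely between the fingers. The jaw line is near the bottom of the view, as expected from the camera's tilt.

```bash
python3 - <<'E'
from fit import *
im=dict(np.load("pics/w2.npz"))
W=[w(p,im,.012)[:2] for p in [(197,145),(311,145),(299,321),(204,321)]]
print(W,np.mean(W,0),np.linalg.norm(W[1]-W[0]),np.linalg.norm(W[2]-W[1]))
d=W[2]-W[1]+W[3]-W[0];print(np.degrees(np.arctan2(d[1],d[0])))
s=get_state();print(tool([*np.mean(W,0),.012]),s["position"],s["clock"]); x=rot(s["ee_rot"])[:,0];print(np.degrees(np.arctan2(-x[1],-x[0])))
E
```

```text
[array([0.525, 0.206]), array([0.5494, 0.2602]), array([0.6502, 0.2132]), array([0.6258, 0.1588])] [0.5876 0.2095] 0.059465941482899465 0.11116318471450967
-25.04459422669061
[-0.3065 -1.9781 50.1136] [0.588  0.2114 0.0621] 3.2333
-24.475618983718363
```

Request:
{"api": "apply_moves", "payload": {
  "deltas": [72,0,-1.8,15,0.5,70,0,-1.8,30,0.5,70,0,-1.8,38,0.5,70,0,-1.8,41,0.5,70,0,-1.8,42,0.5,70,0,-1.8,42,0.5,70,0,-1.8,42,0.5]
}}

```text
clock: 3.82
position: [0.5867, 0.2095, 0.0188]
ee_rot: [0.001, 0.216, 0.976, 0.0]
contact_force: [0.6, -0.9, 0.4]
width: 0.0704
gripper_force: 0.0
```

Request:
{"api": "apply_moves", "payload": {
  "deltas": [70,0,0,2,0,70,0,0,4,0,70,0,0,5,0,70,0,0,5,0]
}}

```text
clock: 4.15
position: [0.5858, 0.2093, 0.0129]
ee_rot: [-0.0, 0.216, 0.976, -0.0]
contact_force: [0.1, -0.2, 0.5]
width: 0.0701
gripper_force: 0.0
```

Request:
{"api": "apply_moves", "payload": {
  "deltas": [58,0,0,0,0,56,0,0,0,0,56,0,0,0,0,56,0,0,0,0,56,0,0,0,0]
}}

```text
clock: 4.57
position: [0.5862, 0.2094, 0.0132]
ee_rot: [0.0, 0.216, 0.976, 0.0]
contact_force: [-0.2, 0.3, 1.9]
width: 0.0592
gripper_force: 33.4
```

Request:
{"api": "apply_moves", "payload": {
  "deltas": [56,0,0,-15,0,56,0,0,-40,0,56,-5,-15,-60,-3,56,-14,-50,-65,-8,56,-24,-87,-65,-14,56,-34,-125,-65,-20,56,-44,-162,-65,-25.6,56,-54,-197,-65,-25.6,56,-59,-220,-65,-25.6,56,-59,-220,-60,-25.6,56,-59,-220,-55,-25.6,56,-59,-220,-55,-25.6]
}}

```text
clock: 5.57
position: [0.5457, -0.0145, 0.0668]
ee_rot: [-0.001, -0.005, 1.0, 0.001]
contact_force: [-1.4, -0.2, -0.5]
width: 0.0588
gripper_force: 33.2
```

```bash
python3 - <<'E'
from fit import *
b=get_image("side")
b=get_image("wrist");s=get_state();print(s["clock"],s["position"],s["contact_force"],s["width"],s["gripper_force"]);x=rot(s["ee_rot"])[:,0];print(np.degrees(np.arctan2(-x[1],-x[0])))
save(b,"w3.png");np.savez("pics/w3",**{k:b[k] for k in("frame","K","position","orientation")})
E
```

```text
5.6667 [ 0.5464 -0.0139  0.0675] [ 0.5342  0.2968 -1.0412] 0.05902333325031437 33.16606342792511
0.6807504196433443
```

View pics/w3.png

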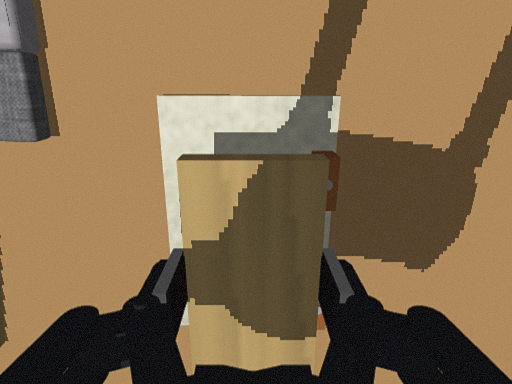

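The wrist view shows the board's far edge from (178,157) to (329,157), with the plate's far edge behind it from (158,96) to (340,96). The side fence block is at about (333,180).

```bash
python3 - <<'E'
from fit import *
im=dict(np.load("pics/w3.npz"))
a,b=[w(p,im,.0663)[:2] for p in[(178,156.5),(329,156)]];print(a,b,np.linalg.norm(a-b),np.degrees(np.arctan2(-(b-a)[0],(b-a)[1])))
c,d=[w(p,im,.006)[:2] for p in[(158,96),(340,96)]];print(c,d,np.linalg.norm(c-d),np.degrees(np.arctan2(-(d-c)[0],(d-c)[1])))
s=get_state();print(s["position"],(a+b)/2+[.055,0.0006],(c+d)/2+[.085,.001-(-.006)-.0])
E
```

```text
[ 0.4911 -0.0441] [0.4903 0.0146] 0.05877478323968822 0.8662364343020585
[ 0.4713 -0.0666] [0.4701 0.0322] 0.09874242992748677 0.6863904083691765
[ 0.5464 -0.0139  0.0675] [ 0.5457 -0.0142] [ 0.5557 -0.0102]
```

Request:
{"api": "apply_moves", "payload": {
  "deltas": [56,0,0,20,0,56,0,0,36,0,56,0,0,44,0,56,0,0,46,0,56,0,0,47,0,56,0,0,47.5,0,56,0,0,47.5,0]
}}

```text
clock: 6.25
position: [0.5473, -0.0149, 0.0212]
ee_rot: [0.001, -0.006, 1.0, -0.0]
contact_force: [-0.7, 0.1, -1.3]
width: 0.0594
gripper_force: 33.2
```

Request:
{"api": "apply_moves", "payload": {
  "deltas": [56,0,0,1,0,56,0,0,2,0,56,0,0,2.5,0,56,0,0,2.5,0]
}}

```text
clock: 6.58
position: [0.5471, -0.0151, 0.0192]
ee_rot: [0.001, -0.005, 1.0, -0.0]
contact_force: [-1.3, -0.1, 5.2]
width: 0.0591
gripper_force: 33.8
```

Request:
{"api": "apply_moves", "payload": {
  "deltas": [56,-2,0,-0.4,0,56,-4,0,-0.4,0,56,-6,0,-0.4,0,56,-7,0,-0.4,0,56,-8,0,-0.4,0,56,-8,0,-0.4,0]
}}

```text
clock: 7.08
position: [0.5535, -0.015, 0.0192]
ee_rot: [-0.001, -0.005, 1.0, 0.0]
contact_force: [-4.0, 0.0, 8.4]
width: 0.0591
gripper_force: 34.2
```

Request:
{"api": "apply_moves", "payload": {
  "deltas": [56,-0.5,0,0,0,56,-1,0,0,0,56,-1.5,0,0,0,56,-1.5,0,0,0]
}}

```text
clock: 7.42
position: [0.5542, -0.015, 0.0192]
ee_rot: [-0.002, -0.005, 1.0, 0.0]
contact_force: [-5.9, -0.5, 9.9]
width: 0.0594
gripper_force: 34.3
```

Request:
{"api": "apply_moves", "payload": {
  "deltas": [56,0,0,-0.8,0,56,-0.5,0,-0.8,0,56,-1,0,-0.8,0,56,-1,0,-0.8,0]
}}

```text
clock: 7.75
position: [0.5542, -0.0149, 0.0192]
ee_rot: [-0.003, -0.005, 1.0, 0.0]
contact_force: [-7.5, -0.3, 8.0]
width: 0.0592
gripper_force: 34.1
```

Request:
{"api": "apply_moves", "payload": {
  "deltas": [56,-0.5,0,0,0,56,-1,0,0,0,56,-1.5,0,0,0,56,-1.5,0,0,0]
}}

```text
clock: 8.08
position: [0.5542, -0.0149, 0.0192]
ee_rot: [-0.004, -0.005, 1.0, 0.0]
contact_force: [-9.8, -1.3, 11.1]
width: 0.0593
gripper_force: 34.4
```

X has stalled against the end fence. Next is y.

Request:
{"api": "apply_moves", "payload": {
  "deltas": [56,0.5,0,-1,0,56,0.5,2,-1,0,56,0.5,3,-1,0,56,0.5,4,-1,0,56,0.5,5,-1,0,56,0.5,5.5,-1,0,56,0.5,5.5,-1,0]
}}

```text
clock: 8.67
position: [0.5542, -0.0104, 0.0192]
ee_rot: [-0.004, -0.005, 1.0, -0.001]
contact_force: [-7.6, -5.1, 2.6]
width: 0.0591
gripper_force: 33.5
```

Request:
{"api": "apply_moves", "payload": {
  "deltas": [56,0,0.5,0,0,56,0,1,0,0,56,0,1.5,0,0,56,0,1.5,0,0]
}}

```text
clock: 9.0
position: [0.5542, -0.0104, 0.0193]
ee_rot: [-0.004, -0.006, 1.0, -0.002]
contact_force: [-8.2, -9.8, 2.3]
width: 0.0591
gripper_force: 33.5
```

Request:
{"api": "apply_moves", "payload": {
  "deltas": [56,1.5,-1.5,0,0,56,3,-2.5,0,0,56,3,-2.5,0,0]
}}

```text
clock: 9.25
position: [0.5541, -0.0107, 0.0197]
ee_rot: [-0.001, -0.005, 1.0, 0.0]
contact_force: [-4.1, -1.7, -1.4]
width: 0.0589
gripper_force: 33.1
```

Request:
{"api": "apply_moves", "payload": {
  "deltas": [63,0.5,0,0,0,70,0.5,0,0,0,72,0.5,0,0,0,72,0.5,0,0,0,72,0,0,-15,0,72,0,0,-40,0,72,0,0,-80,0,72,20,0,-120,0,72,20,0,-120,0]
}}

```text
clock: 10.0
position: [0.5372, -0.0108, 0.1468]
ee_rot: [0.005, -0.006, 1.0, -0.001]
contact_force: [0.7, -0.3, 0.2]
width: 0.0717
gripper_force: 0.0
```

```bash
python3 - <<'E'
from fit import *
im=get_image("wrist");save(im,"w4.png");np.savez("pics/w4",**{k:im[k] for k in("frame","K","position","orientation")})
for k,z in(("jig_seat",.006),("back_board",.006)):print(k,[(o["point"],o["score"],w(o["point"],im,z)) for o in place_of(k,im)[:1]])
i=cv2.cvtColor(im["frame"],cv2.COLOR_RGB2BGR)[60:384,100:420]
cv2.imwrite("pics/w4c.png",cv2.resize(i,None,fx=1.85,fy=1.85,interpolation=cv2.INTER_CUBIC))
print(get_state()["position"],get_state()["clock"])
E
```

```text
jig_seat []
back_board [([254.3, 203.2], 0.65, array([ 0.5553, -0.0096,  0.006 ]))]
[ 0.5353 -0.0105  0.1408] 10.15
```

View pics/w4c.png

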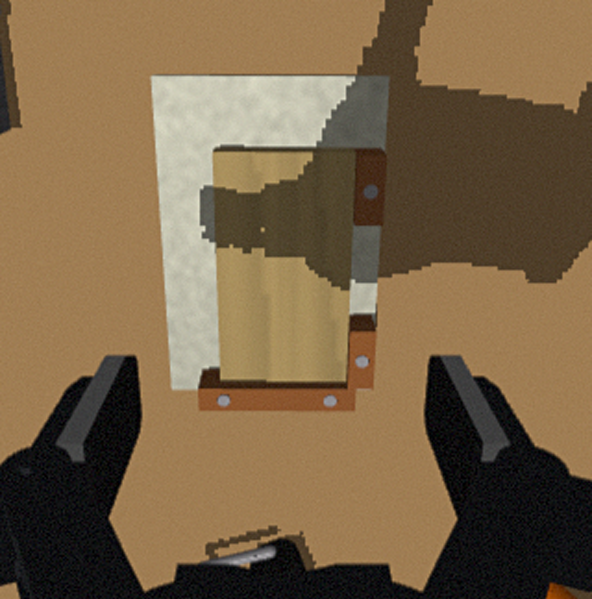

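The backing board is flush with both fences: there is no gap along the side blocks at (352,190) and (350,345), nor at the end fence, at row 383. Next is the front board.

Request:
{"api": "apply_moves", "payload": {
  "deltas": [80,-5,-36,0,2,80,-10,-72,0,4,80,-16,-108,0,6,80,-22,-144,0,8,80,-28,-180,0,8,80,-30,-200,0,8,80,-30,-200,0,8,80,-30,-200,0,8]
}}

```text
clock: 10.82
position: [0.5665, -0.2109, 0.1377]
ee_rot: [-0.002, 0.066, 0.998, 0.001]
contact_force: [-1.3, 0.6, -0.1]
width: 0.0799
gripper_force: 0.0
```

```bash
python3 - <<'E'
from fit import *
im=get_image("wrist");save(im,"w5.png");np.savez("pics/w5",**{k:im[k] for k in("frame","K","position","orientation")})
for k,z in(("front_board",0),):print(k,[(o["point"],o["score"],w(o["point"],im,z)) for o in place_of(k,im)[:1]])
f=im["frame"].astype(int);o=place_of("front_board",im)
i=cv2.cvtColor(im["frame"],cv2.COLOR_RGB2HSV)
print(i[200,250])
s=get_state();print(s["position"],s["clock"],proj([.5866,-.2122,.009],im))
E
```

```text
front_board [([249.3, 206.0], 0.76, array([ 0.5836, -0.2161,  0.    ]))]
[ 22 109 225]
[ 0.5665 -0.2088  0.139 ] 10.9667 [254.3273 212.6818]
```

View pics/w5.png

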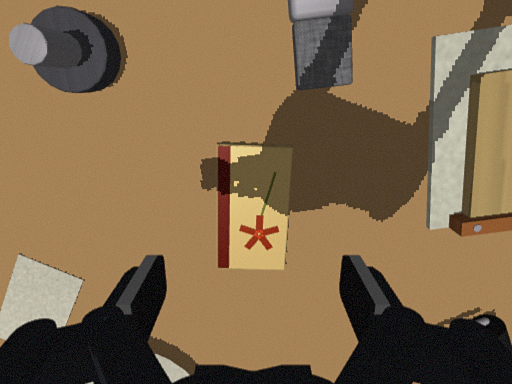

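The front board's corners are at (217,146), (293,148), (284,269) and (218,268), with the weight at the upper left, about (75,50).

```bash
python3 - <<'E'
from fit import *
im=dict(np.load("pics/w5.npz"))
W=[w(p,im,.009)[:2] for p in [(217,145),(293,148),(284.5,269.5),(218,268)]]
m=np.mean(W,0);print(W,m,np.linalg.norm(W[1]-W[0]),np.linalg.norm(W[2]-W[1]))
d=W[2]-W[1]+W[3]-W[0];print(np.degrees(np.arctan2(d[1],d[0])))
s=get_state();print(tool([*m,.009]),s["position"],s["clock"]); x=rot(s["ee_rot"])[:,0];print(np.degrees(np.arctan2(-x[1],-x[0])))
E
```

```text
[array([ 0.5269, -0.2336]), array([ 0.5369, -0.1755]), array([ 0.6435, -0.1928]), array([ 0.6343, -0.2505])] [ 0.5854 -0.2131] 0.05896984986153601 0.1079586267542252
-9.084624937529453
[-19.5793  -2.0633 129.9561] [ 0.5665 -0.2088  0.139 ] 10.9667
-7.332884226652966
```

Request:
{"api": "apply_moves", "payload": {
  "deltas": [76,-8,-2,25,1.7,74,-16,-2,55,1.7,72,-19.6,-2,85,1.7,71,-19.6,-2,108,1.7,71,-19.6,-2,118,1.7,71,-19.6,-2,124,1.7,71,-19.6,-2,126,1.7,71,-19.6,-2,126.5,1.7,71,-19.6,-2,126.5,1.7,71,-19.6,-2,126.5,1.7]
}}

```text
clock: 11.8
position: [0.5873, -0.2152, 0.0153]
ee_rot: [0.001, 0.079, 0.997, -0.0]
contact_force: [-0.5, 0.1, -0.1]
width: 0.071
gripper_force: 0.0
```

Request:
{"api": "apply_moves", "payload": {
  "deltas": [71,1.5,2,1.5,0,71,1.5,2,3,0,71,1.5,2,3,0,71,1.5,2,3,0,60,1.5,2,3,0,56,1.5,2,3,0,56,1.5,2,3,0,56,1.5,2,3,0,56,1.5,2,3,0]
}}

```text
clock: 12.55
position: [0.586, -0.213, 0.0123]
ee_rot: [0.001, 0.079, 0.997, -0.0]
contact_force: [-1.3, 0.6, 7.7]
width: 0.0589
gripper_force: 36.5
```

Request:
{"api": "apply_moves", "payload": {
  "deltas": [56,0,0,-15,0,56,2,4,-35,0,56,12,30,-55,-2,56,24,62,-55,-4,56,36,96,-55,-6,56,48,130,-55,-8,56,60,163,-55,-9.7,56,69.6,189,-55,-9.7,56,69.6,189,-55,-9.7,56,69.6,189,-55,-9.7]
}}

```text
clock: 13.38
position: [0.5459, -0.0136, 0.0658]
ee_rot: [-0.0, -0.007, 1.0, -0.0]
contact_force: [0.3, -0.7, -0.3]
width: 0.0587
gripper_force: 32.7
```

```bash
python3 - <<'E'
from fit import *
im=get_image("wrist");s=get_state();print(s["clock"],s["position"],s["contact_force"],s["width"],s["gripper_force"]);x=rot(s["ee_rot"])[:,0];print(np.degrees(np.arctan2(-x[1],-x[0])))
save(im,"w6.png");np.savez("pics/w6",**{k:im[k] for k in("frame","K","position","orientation")})
E
```

```text
13.4333 [ 0.5466 -0.0148  0.0659] [ 0.3853 -0.6368 -0.8181] 0.058952804246732 32.66416668891907
0.6987709500468055
```

View pics/w6.png

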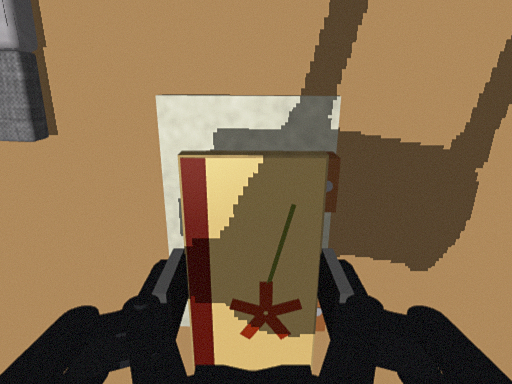

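The board is held straight, print up, with its far edge from (180,157) to (328,157), above the jig. I'll lower it.

Request:
{"api": "apply_moves", "payload": {
  "deltas": [56,0,0,15,0,56,0,0,27,0,56,0,0,32,0,56,0,0,34,0,56,0,0,34.5,0,56,0,0,34.5,0,56,0,0,34.5,0]
}}

```text
clock: 14.02
position: [0.5469, -0.0154, 0.0318]
ee_rot: [0.001, -0.005, 1.0, -0.0]
contact_force: [0.4, -0.2, -0.4]
width: 0.0591
gripper_force: 32.7
```

Request:
{"api": "apply_moves", "payload": {
  "deltas": [56,0,0,0.7,0,56,0,0,1.4,0,56,0,0,1.7,0,56,0,0,1.7,0]
}}

```text
clock: 14.35
position: [0.5467, -0.0151, 0.0302]
ee_rot: [0.001, -0.005, 1.0, -0.0]
contact_force: [-1.0, -0.7, 4.5]
width: 0.0591
gripper_force: 35.7
```

Request:
{"api": "apply_moves", "payload": {
  "deltas": [56,-2,0,-0.8,0,56,-4,0,-0.8,0,56,-6,0,-0.8,0,56,-8,0,-0.8,0,56,-9,0,-0.8,0,56,-10,0,-0.8,0,56,-10,0,-0.8,0]
}}

```text
clock: 14.93
position: [0.5558, -0.0147, 0.0303]
ee_rot: [-0.001, -0.005, 1.0, 0.0]
contact_force: [-2.0, 0.6, 3.2]
width: 0.0593
gripper_force: 34.8
```

Request:
{"api": "apply_moves", "payload": {
  "deltas": [56,-1,0,0,0,56,-2,0,0,0,56,-3,0,0,0,56,-3,0,0,0]
}}

```text
clock: 15.27
position: [0.5559, -0.0147, 0.0302]
ee_rot: [-0.004, -0.006, 1.0, 0.0]
contact_force: [-8.9, -0.7, 9.3]
width: 0.0594
gripper_force: 36.1
```

Stalled in x at 0.5559, close to the predicted 0.5561. Now y.

Request:
{"api": "apply_moves", "payload": {
  "deltas": [56,0.5,0,-1,0,56,0.5,1.5,-1,0,56,0.5,3,-1,0,56,0.5,4,-1,0,56,0.5,5,-1,0,56,0.5,6,-1,0,56,0.5,7,-1,0,56,0.5,7,-1,0]
}}

```text
clock: 15.93
position: [0.5558, -0.0103, 0.0304]
ee_rot: [-0.003, -0.006, 1.0, -0.002]
contact_force: [-6.2, -9.7, 0.8]
width: 0.0589
gripper_force: 33.0
```

Request:
{"api": "apply_moves", "payload": {
  "deltas": [56,1,-1.5,0,0,56,2,-2.5,0,0,56,2,-2.5,0,0,63,2.5,-2.5,0,0,70,2.5,-2.5,0,0,72,2.5,-2.5,0,0,72,2.5,-2.5,0,0]
}}

```text
clock: 16.52
position: [0.5574, -0.0103, 0.0317]
ee_rot: [0.001, -0.005, 1.0, -0.0]
contact_force: [0.2, 0.8, -0.8]
width: 0.0719
gripper_force: 0.0
```

Request:
{"api": "apply_moves", "payload": {
  "deltas": [72,0,0,-12,0,72,0,0,-35,0,72,10,0,-70,0,72,20,0,-109,0,72,20,0,-109,0,72,20,0,-109,0]
}}

```text
clock: 17.02
position: [0.5381, -0.0107, 0.1432]
ee_rot: [0.004, -0.005, 1.0, -0.0]
contact_force: [0.1, 0.5, 0.3]
width: 0.0718
gripper_force: 0.0
```

```bash
python3 - <<'E'
from fit import *
im=get_image("wrist");save(im,"w7.png");np.savez("pics/w7",**{k:im[k] for k in("frame","K","position","orientation")})
for k,z in(("jig_seat",.006),("back_board",.006),("front_board",.018)):print(k,[(o["point"],o["score"],w(o["point"],im,z)) for o in place_of(k,im)[:1]])
i=cv2.cvtColor(im["frame"],cv2.COLOR_RGB2BGR)[90:290,180:330]
cv2.imwrite("pics/w7c.png",cv2.resize(i,None,fx=3,fy=3,interpolation=cv2.INTER_CUBIC))
print(get_state()["position"],get_state()["clock"])
a=get_image("scene");b=get_image("side")
for im in(a,b):print([(o["point"],o["score"],w(o["point"],im,0)[:2]) for o in place_of("weight",im)[:1]])
E
```

```text
jig_seat []
back_board [([65.4, 17.4], 0.69, array([ 0.4151, -0.1452,  0.006 ]))]
front_board [([253.2, 208.7], 0.93, array([ 0.5546, -0.0104,  0.018 ]))]
[ 0.5356 -0.0104  0.139 ] 17.2167
[([137.2, 262.6], 0.6, array([ 0.4556, -0.3206]))]
[([307.2, 295.3], 0.58, array([ 0.4561, -0.3177]))]
```

View pics/w7c.png

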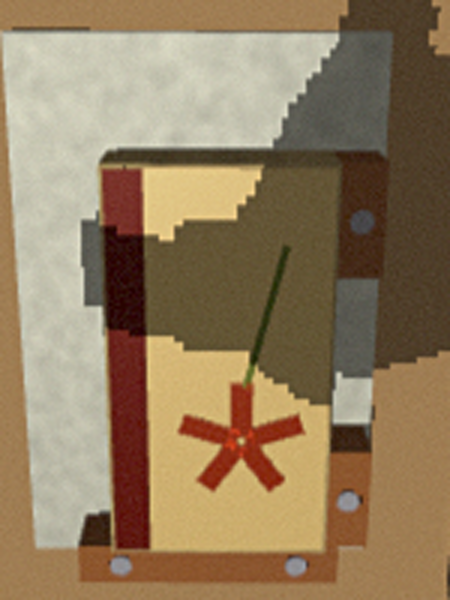

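Both boards are flush: the front board meets the end fence at row 552 and both side blocks, along column 330–340, with no gap. Now the weight.

Request:
{"api": "apply_moves", "payload": {
  "deltas": [60,12,-38,-5,0,60,25,-77,-11,0,60,37,-115,-11,0,60,49,-153,-11,0,60,62,-191,-11,0,60,74,-229,-11,0,60,86,-268,-11,0,60,99,-306,-11,0,60,99,-306,-11,0,60,99,-306,-11,0,60,99,-306,-11,0]
}}

```text
clock: 18.33
position: [0.4402, -0.3173, 0.1506]
ee_rot: [-0.0, -0.005, 1.0, 0.001]
contact_force: [-0.9, 0.8, -0.7]
width: 0.0598
gripper_force: 0.0
```

```bash
python3 - <<'E'
from fit import *
im=get_image("wrist");save(im,"w8.png")
for f in(place_of,find_in):print([(o["point"],o["score"],w(o["point"],im,0)) for o in f("weight",im)[:2]])
s=get_state();print(s["position"],s["ee_rot"],s["clock"])
# edge of disc: dark pixels
g=cv2.cvtColor(im["frame"],cv2.COLOR_RGB2HSV);f=im["frame"]
m=((g[...,1]<60)&(g[...,2]<150)).astype(np.uint8);m[250:]=0
n,l,st,c=cv2.connectedComponentsWithStats(m)
for j in range(1,n):
    if st[j,4]>800:print(st[j],c[j])
E
```

```text
[([246.9, 188.8], 0.69, array([ 0.4469, -0.3222,  0.    ]))]
[([247.2, 197.5], 0.57, array([ 0.455 , -0.3219,  0.    ]))]
[ 0.4408 -0.3162  0.1511] [-0.0002 -0.0062  1.      0.0005] 18.4833
[ 278   17  135  117 3587] [349.5043  79.429 ]
[ 416  150   75   98 3952] [445.7895 203.6187]
[ 217  162   65   72 3308] [249.1835 196.8428]
```

```bash
python3 - <<'E'
from fit import *
im=get_image("wrist")
f=im["frame"];g=cv2.cvtColor(f,cv2.COLOR_RGB2HSV)
t=np.linspace(0,2*np.pi,60)
def sil(x,y):
    m=np.zeros(f.shape[:2],np.uint8)
    for r,a,b in((.027,0,.026),(.011,.026,.066)):
        p=[proj([x+r*np.cos(u),y+r*np.sin(u),z],im) for z in(a,b) for u in t]
        cv2.fillConvexPoly(m,cv2.convexHull(np.array(p,np.float32)).astype(np.int32),1)
    return m
m=(g[...,1]<70).astype(np.uint8);m[:,:190]=0;m[:,310:]=0;m[:130]=0;m[260:]=0
print(m.sum())
best=max((2*(s&m).sum()/(s.sum()+m.sum()),x,y) for x in np.arange(.435,.466,.001) for y in np.arange(-.332,-.308,.001) for s in[sil(x,y)])
print(best); s=sil(*best[1:])
for a in(m,s):
    r,c=np.where(a);print(r.min(),r.max(),c.min(),c.max(),a.sum())
for r in range(150,250,5):print("".join("%4d"%v for v in g[r,205:295:5,1]))
st=get_state();print(tool([best[1],best[2],.05],st),st["position"])
E
```

```text
3490
(np.float64(0.9431093007467752), np.float64(0.45), np.float64(-0.32))
130 233 216 285 3490
161 235 214 281 3875
 124 121 117 124 115 121 123 118 121 124 123 130 121 121 128 114 129 121
 124 124 119 120 127 124 117 121 117 121 132 122 111 129 134 159 110 128
 123 124 127 116 124 129 129 125 121 119 135 117 121 123 120 126 139 136
 119 120 118 136 128 118  49  26  85  29  15   8 121 123 110 111 129 117
 129 121 121 120 127  13  53  41   7  29  13  29  41  22 115 139 108 124
 128 121 124 112  46  18  31  22  34  40  73  24  25  32 124 115 112 116
 118 122 119  30  21  76  31   0   7  21  30  19  30  74  34 128 145 131
 121 118 120  27   6  39  13   8  40  28  67  64  26  28  26 141 119 120
 119 121 120  16  44  38  28  10   4   8  10   7  33  23  46 137 108  97
 125 120 116  24  40  68  30  16  11  11   0  18  22  51  48  58 117 118
 125 124 110  10   3   7  15   4   8  15  12   8  38  28  30  51 112 115
 121 127 127  17  29  13   8   8  15  16  12   8  14  38  24  83 124 129
 125 119 122  19  17  17   8  10  18   0  14   8  11  36  64 125 124 122
 123 121 120 120  15  17  13  17  14  14   3   7  20  16  53 121 120 114
 122 124 121 121  54  28   7   3   7  10  21   7  16  18 121 126 118 123
 123 121 124 119 122 127   3   7   5   9   6  10 122 121 123 124 126 124
 124 122 125 119 118 127 131  10   5   5   8 118 122 124 120 118 121 120
 121 123 121 124 119 124 123 122 121 122 125 128 124 124 125 123 119 125
 122 117 124 123 124 121 125 122 123 121 122 124 118 121 125 121 124 123
 126 123 120 121 124 121 124 118 125 119 116 117 124 121 127 123 124 121
[ -9.0554  -3.9386 101.1931] [ 0.4409 -0.3162  0.1512]
```

Request:
{"api": "apply_moves", "payload": {
  "deltas": [55,-9,-3.5,10,0,55,-9,-3.5,30,0,55,-9,-3.5,55,0,55,-9,-3.5,78,0,55,-9,-3.5,92,0,55,-9,-3.5,98,0,55,-9,-3.5,100,0,55,-9,-3.5,100,0],
  "squeeze": 50
}}

```text
clock: 19.2
position: [0.4501, -0.3208, 0.051]
ee_rot: [-0.0, -0.006, 1.0, 0.0]
contact_force: [0.8, 0.3, 0.5]
width: 0.0547
gripper_force: 0.0
```

Request:
{"api": "apply_moves", "payload": {
  "deltas": [40,0,0,0,0,28,0,0,0,0,18,0,0,0,0,18,0,0,0,0,18,0,0,0,0,18,0,0,0,0,18,0,0,0,0]
}}

```text
clock: 19.78
position: [0.4501, -0.3211, 0.0524]
ee_rot: [0.001, -0.005, 1.0, -0.0]
contact_force: [0.7, 3.6, 5.9]
width: 0.0206
gripper_force: 48.9
```

Request:
{"api": "apply_moves", "payload": {
  "deltas": [18,0,0,-10,0,18,0,0,-30,0,18,0,0,-55,0,18,-5,15,-68,0,18,-15,43,-70,0,18,-25,72,-70,0,18,-35,101,-70,0,18,-46,130,-70,0,18,-56,160,-70,0,18,-66,188,-70,0,18,-76,216,-70,0,18,-86,244,-70,0]
}}

```text
clock: 20.78
position: [0.5323, -0.0748, 0.1209]
ee_rot: [-0.001, -0.005, 1.0, -0.0]
contact_force: [0.5, -0.8, -4.8]
width: 0.0205
gripper_force: 49.7
```

Request:
{"api": "apply_moves", "payload": {
  "deltas": [18,-9,26,0,0,18,-16,46,0,0,18,-21,60,0,0,18,-23,65.5,0,0,18,-23,65.5,0,0,18,-23,65.5,0,0,18,-23,65.5,0,0]
}}

```text
clock: 21.37
position: [0.5546, -0.0115, 0.1211]
ee_rot: [-0.001, -0.005, 1.0, -0.0]
contact_force: [-0.4, -0.0, -4.9]
width: 0.0207
gripper_force: 49.7
```

```bash
python3 - <<'E'
from fit import *
s=get_state();print(s["clock"],s["position"],s["contact_force"],s["width"],s["gripper_force"])
for n in("side","scene"):
    im=get_image(n)
    for k,z in(("weight",s["position"][2]-.0524),("front_board",.018)):print(n,k,[(o["point"],o["score"],w(o["point"],im,z)) for o in place_of(k,im)[:1]])
E
```

```text
21.3667 [ 0.5546 -0.0115  0.1211] [-0.385  -0.0007 -4.9358] 0.020724243387420398 49.726985692977905
side weight [([272.0, 171.7], 0.98, array([ 0.5559, -0.0049,  0.0687]))]
side front_board [([272.0, 191.7], 0.6, array([ 0.5513, -0.0148,  0.018 ]))]
scene weight [([253.0, 196.9], 0.64, array([ 0.5533, -0.0184,  0.0687]))]
scene front_board [([252.5, 208.5], 0.97, array([ 0.556, -0.023,  0.018]))]
```

Request:
{"api": "apply_moves", "payload": {
  "deltas": [18,0,0,8,0,18,0,0,16,0,18,0,0,24,0,18,0,0,31,0,18,0,0,36,0,18,0,0,38.5,0,18,0,0,39.5,0,18,0,0,40,0,18,0,0,40.5,0,18,0,0,40.5,0]
}}

```text
clock: 22.5
position: [0.5555, -0.0104, 0.0811]
ee_rot: [0.0, -0.005, 1.0, -0.0]
contact_force: [0.3, -0.1, -6.7]
width: 0.0205
gripper_force: 49.8
```

Request:
{"api": "apply_moves", "payload": {
  "deltas": [18,0,0,0.4,0,18,0,0,0.8,0,18,0,0,0.8,0]
}}

```text
clock: 22.75
position: [0.5553, -0.0104, 0.0802]
ee_rot: [0.0, -0.005, 1.0, 0.0]
contact_force: [-0.5, 0.2, -5.5]
width: 0.0204
gripper_force: 49.8
```

Request:
{"api": "apply_moves", "payload": {
  "deltas": [18,0,0,0.4,0,18,0,0,0.8,0,18,0,0,1.2,0,18,0,0,1.5,0,18,0,0,1.5,0]
}}

```text
clock: 23.17
position: [0.5554, -0.0103, 0.0794]
ee_rot: [0.0, -0.005, 1.0, 0.0]
contact_force: [-2.0, 1.8, 4.9]
width: 0.0207
gripper_force: 50.8
```

Request:
{"api": "apply_moves", "payload": {
  "deltas": [23,0,0,-0.5,0,28,0,0,-0.5,0,36,0,0,-0.5,0,46,0,0,-0.5,0,55,0,0,-0.5,0,55,0,0,-0.5,0,55,0,0,-10,0,55,0,0,-35,0,55,0,0,-70,0,55,0,0,-90,0,55,20,0,-90,0,55,20,0,-90,0]
}}

```text
clock: 24.17
position: [0.5333, -0.0104, 0.1706]
ee_rot: [0.0, -0.005, 1.0, -0.0]
contact_force: [-1.4, 0.3, -0.6]
width: 0.055
gripper_force: 0.0
```

```bash
python3 - <<'E'
from fit import *
for n in("wrist","side"):
    im=get_image(n)
    for k,z in(("weight",.027),("front_board",.018),("jig_seat",.006)):print(n,k,[(o["point"],o["score"],w(o["point"],im,z)) for o in place_of(k,im)[:1]])
    if n=="wrist":
        save(im,"w9.png")
        # compare plate/fence/board edges against the pre-weight view by homography on front-board top plane
        old=dict(np.load("pics/w7.npz"))
        C=[(.46,-.06),(.65,-.06),(.65,.04),(.46,.04)]
        A=np.float32([proj([*c,.027],old) for c in C]);B=np.float32([proj([*c,.027],im) for c in C]);T=np.float32([(0,0),(760,0),(760,400),(0,400)])
        for nm,q,i in(("old",A,old),("new",B,im)):
            r=cv2.warpPerspective(i["frame"],cv2.getPerspectiveTransform(q,T),(760,400)).astype(int)
            red=(r[...,0]>1.8*r[...,1])&(r[...,2]<r[...,1]*1.2)&(r[...,0]<150)
            red[110:]=0;y,x=np.where(red);print(nm,len(x),np.percentile(x,[2,50,98])/4,np.percentile(y,[2,50,98])/4)
s=get_state();print(s["clock"],s["position"],s["contact_force"])
E
```

```text
wrist weight [([250.7, 204.8], 0.65, array([ 0.5525, -0.0122,  0.027 ]))]
wrist front_board [([88.3, 33.4], 0.19, array([ 0.4175, -0.1375,  0.018 ]))]
wrist jig_seat []
old 11822 [ 43.75  95.25 146.75] [20.25 23.75 27.25]
new 8329 [ 43.25  81.25 147.5 ] [20.25 23.5  27.25]
side weight [([274.6, 184.9], 0.98, array([ 0.5647, -0.0037,  0.027 ]))]
side front_board [([274.2, 190.6], 0.82, array([ 0.5583, -0.0132,  0.018 ]))]
side jig_seat [([271.2, 197.1], 0.84, array([ 0.547 , -0.0189,  0.006 ]))]
24.5667 [ 0.5355 -0.0106  0.1679] [ 0.0249 -0.613   0.2048]
```

```bash
python3 -c "
from rig import *
print(sign_off())"
```

```text
the job is handed in; nothing more can be done
None
```

I handed the job in at about 24.6 s of the 67 s allowed. Both boards looked flush with both fences, and the printed band moved less than 1 mm when the weight went on. The weight stands within about 4 mm of the front board's middle, the jar and brush were not touched, and no verdict came back.

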